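# Lock the barrel burnisher and bring it up to speed

### The arm

A 6-joint arm with a two-finger parallel gripper is mounted at the origin on the work surface. World frame = base frame: x ahead of the robot, y to its left, z up, the work surface at z = 0. Lengths are in m, angles in rad, forces in N, time in s.
With the tool pointing down it reaches from about 0.25 to 0.725 m from the base axis. Payload 4 kg.
Tool frame: the origin (TCP) lies midway between the tips of the shut fingers; the grasp point (between the pads) lies 19 mm behind it (bot.grip_point_offset is the distance from the TCP to the grasp point, in m); z points along the fingers, y is the line along which they close (so a half turn about z gives the same grasp; the last joint's range is limited). The gripper opens to 85 mm and grips with 20 to 120 N. Pads are 22 mm wide; open, the fingers measure 114 mm over their backs; the gripper's body (76 mm by 85 mm) begins 54 mm behind the grasp point. The pads swing forward as they close: fully open they stand 13 mm farther back than shut.
Start: joints at [1.158, 0.241, 0.005, 1.335, 0, 1.571], TCP at [0.201, 0.458, 0.231] pointing down, gripper open.
Joint ranges: [-2.72, 2.72], [-1.05, 1.87], [-1.09, 1.28], [-1.99, 2.15], [-1.42, 1.44], [-3.14, 3.14]. Speed limits (rad/s): [2.79, 2.79, 3.14, 3.14, 3.14, 3.14].

### API

Orientations are given as a unit quaternion [x, y, z, w].
In Python, from workcell import bot gives the robot as it stands.
- The arm moves only by the tool step_arm, never from a script. Its argument "targets" is text: rows parted by semicolons, each of 7 numbers parted by spaces: the opening, from -1 (shut) to 1 (fully open), so that 0 is half open, then the shift along the world's x, y, z normalised to -1 to 1, where 1 is 0.5 m, then the turn, a rotation vector about the world's x, y, z normalised to -1 to 1, where 1 is pi/4 rad. In form: gripper x y z wx wy wz; .... A call has 1 to 10 rows; each row is the pose to reach, as a shift and turn from the pose commanded when the call began; what a row does not reach only later rows make up. A row lasts 1/12 s, in which the tool goes at most 41.7 mm and 7.16 degrees, less where a joint would pass 70% of its speed; a pose out of reach is approached as far as the arm can. A call with a number of a shift or a turn outside -1 to 1 is refused whole. A call with a gripper value outside its range is refused whole. The fingers move at their own pace and stop on an object; the grip force is fixed at half the most. Time passes only in rows, so rows that repeat a pose let the fingers close. It gives the time, the measured TCP pose, the force, the opening and the grip force at its end, in the units of the state.
- bot.get_obs(): the state, without advancing time (a new reading comes with each control period).
- bot.camera(name): name is "side" or "top"; returns the picture (420x560x3 uint8, red, green, blue); there is no depth.
- bot.camera_info(name): a dict with "vertical_fov" (degrees; the focal length in pixels is half the picture's height over the tangent of half this angle, whatever the lens; pixels are square), "cx", "cy" (the principal point, pixels), "pose" (4x4, takes a point from camera to world coordinates). Camera axes: x right, y up, looking along -z (the intrinsics and any distortion apply to the point x, -y, -z); pixel columns grow to the right and rows downward; lengths in m; the calibration is good to about 2 mm. A picture is of the moment at which its call begins. camera_info takes no time and is no camera call.
- bot.job_done(): hands the job in; it is judged then, once.
The state is a dict: "clock": time; "joint_pos": joint angles; "joint_vel": joint speeds; "tau": joint torques, N m; "eef_pos": TCP position; "tool_rot": TCP orientation; "ft_force": force on the tool from outside, world axes, zero at the start; "ft_torque": the same for the moment, N m; "grip_width": finger opening in m; "grasp_force": force on a finger pad.
Only numpy, scipy, OpenCV 4.12 (cv2) and the standard library are available. Lean on these libraries where they do the work, as an engineer would, in place of code of your own. Each camera call takes 0.05 s, during which the arm holds its last target. There are 200 camera calls.

### The job

The brass parts are loaded in the burnisher and its cover is down. Swing the hasp flat over its staple, push the red-handled locking pin all the way through the staple's loop so that the hasp cannot lift, and only then bring the speed slide up to the red set pointer. Leave the other things on the bench where they are.

Things in the scene. Friction and masses are not known exactly. Their poses are not given: they have to be found in the camera images.
- machine: barrel burnisher, fixed: grey steel box 346 x 346 mm, flat steel deck 100 mm above the bench. Origin on the bench under its centre; x points from its front (robot's side) to its rear, y to the operator's left, z up. On the deck: blue cover with clear window (front wall 36 mm before the centre, 46 mm tall), staple front left, black speed panel (4 mm thick) front right
- cover (a joint): cover hinged along its rear edge, rad; 0 = shut (it is shut at the start and should stay shut), heavy (1.6 kg)
- hasp (a joint): hasp angle, rad: 0 = lying flat on the deck over the staple, pi/2 = standing upright, 2.0 = leaning back over the cover. Stiff hinge: it stays where it is left; about 1 N at its end moves it
- hasp_hinge (a point): hasp's hinge axis (along machine y), 6 mm above the deck; take axes from the machine. The hasp is a steel strap 110 mm long, 36 wide, 4 thick, with a 44 x 14 mm slot for the staple from 37 to 81 mm along it and a rounded end. Flat, it runs from here to machine -x, its top face 4 mm above the deck
- hasp_end (a point): on the hasp's outward face (upper when flat), in the middle of the solid end part, 94 mm from the hinge axis: where to push it down
- staple_eye (a point): where the pin's axis passes in the staple's loop, 11 mm above the deck; axes as the machine's. The brass loop of 6 mm rod stands in the machine's x-z plane: the pin passes along machine y, from either side (the +y side is the freer). Inside: 18 mm wide along x, open from the deck to 22 mm above it; top 28 mm above the deck
- pin_grip (a point): centre of the loose locking pin's red handle, a block 50 x 20 mm, 22 high; this point is 11 mm above what it lies on. x points along the pin to its tip. An 8 mm steel shaft sticks out 59 mm on this axis; lying on the deck it is level with the staple's eye and clears the flat hasp. Home, the handle's end meets the hasp's edge, 18 mm from the eye. 60 to 130 g
- pin_shaft (a point): point on the middle of the pin's shaft, 52 mm from the handle's centre
- pin_tip (a point): point near the tip of the pin's shaft, 80 mm from the handle's centre
- fader (a joint): speed slide, m: 0 at the off end (next to the hasp), growing to 0.110 towards the machine's -y (the operator's right); friction about 2 N, stays where it is left
- fader_cap (a point): centre of the speed slide's grey cap, 28 mm (machine x) x 16 mm (machine y; 20 mm at its foot) and 26 mm tall, foot 3 mm and top 29 mm above the black panel, this point 16 mm above the panel; a white line across its top marks its middle; axes as the machine's
- pointer (a joint): red set pointer in the same measure as the slide: when the slide's value equals it, the cap's white line is at the pointer. It is a flat red tab under 3 mm tall beside the track on the cover's side, already set, to be left alone
- set_mark (a point): where fader_cap is when the white line is exactly at the red pointer; axes as the machine's
- screwdriver: loose wooden-handled screwdriver, 170 mm, lying on the bench; leave it
- mouthpiece: loose brass trumpet mouthpiece standing on its rim, 88 mm tall, 28 mm wide; origin at its foot; leave it
- oil: loose blue oil bottle, 38 mm wide, 105 mm tall; origin at its foot; leave it
- jar: loose amber jar of compound, 72 mm wide, 75 mm tall; origin at its foot; leave it
- dish: loose steel dish of valve caps, 90 mm wide, 22 mm tall; origin at its foot; leave it
There are look-alikes about, which are no part of the job. Of the things that look like the part that bears pin_grip, the smallest one is meant.

How it is judged:
By the outcome, as a careful person would: the job done as asked, in the order asked, and still so for the second after the job is handed in, with the robot touching nothing.
It also fails if it takes over 72 s, if anything falls off the work surface, if the arm or the gripper's body presses on something with over 40 N, if the wrist force passes 120 N, or if a joint passes its speed limit or range.

## Working session

There is one attempt and no reset: what is moved stays moved. The work goes in short steps, Python scripts to look and compute and a tool call to move; the robot and the scene stay as the last step left them, time stands still between calls to the robot, and variables do not carry over. Pictures are saved under pics/ and viewed, at most 10 in all, crops included, and the job is handed in when it is done.

Besides the shell and the picture viewer there is one more tool, called after ">>>" in YAML: its name, and indented under it one key for each argument. step_arm: Moves the arm, as the interface text tells. Scaled input: -1 to 1 covers 0.5 m each way for a shift and pi/4 rad each way for a turn. Its arguments: {"type":"object","properties":{"targets":{"type":"string"}},"required":["targets"]}

```bash
mkdir -p pics; ls; python3 - <<'E'
from workcell import bot
import cv2,numpy as np
np.set_printoptions(precision=4,suppress=True)
for n in("side","top"):
    im=bot.camera(n); cv2.imwrite(f"pics/{n}0.png",im[:,:,::-1]); i=bot.camera_info(n); print(n,i)
o=bot.get_obs(); print({k:np.round(v,3) for k,v in o.items()}, bot.grip_point_offset)
E
```

```text
pics
side {'vertical_fov': 42.78121375052588, 'cx': 278.3960504572439, 'cy': 216.37800403989314, 'pose': array([[ 0.9074,  0.2818, -0.3117,  0.0743],
       [-0.4202,  0.6021, -0.679 , -1.03  ],
       [-0.0036,  0.7471,  0.6647,  1.0992],
       [ 0.    ,  0.    ,  0.    ,  1.    ]])}
top {'vertical_fov': 55.14476266985908, 'cx': 282.0656016240671, 'cy': 209.48334529257775, 'pose': array([[ 0.026 ,  0.9934, -0.1121,  0.4208],
       [-0.9997,  0.0262,  0.0005,  0.0034],
       [ 0.0035,  0.112 ,  0.9937,  1.1123],
       [ 0.    ,  0.    ,  0.    ,  1.    ]])}
{'clock': np.float64(0.1), 'joint_pos': array([1.158, 0.241, 0.004, 1.335, 0.   , 1.571]), 'joint_vel': array([-0.001, -0.002,  0.003,  0.   ,  0.001, -0.001]), 'tau': array([ -0.002, -37.314,  25.301,   0.011,  -0.   ,   0.   ]), 'eef_pos': array([0.2  , 0.457, 0.23 ]), 'tool_rot': array([ 0.205,  0.979, -0.001, -0.   ]), 'ft_force': array([ 0.235, -0.033,  0.023]), 'ft_torque': array([-0.017,  0.028, -0.023]), 'grasp_force': np.float64(0.0), 'grip_width': np.float64(0.085)} 0.0187
```

View pics/top0.png

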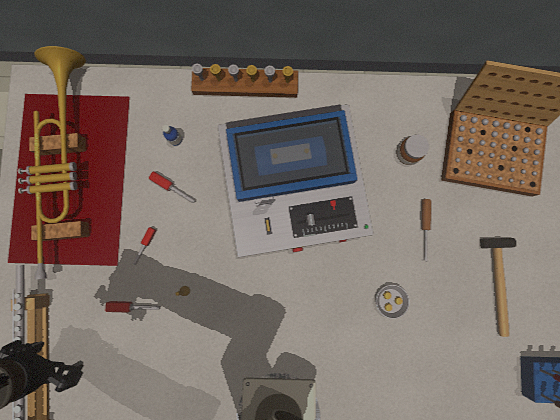

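View pics/side0.png

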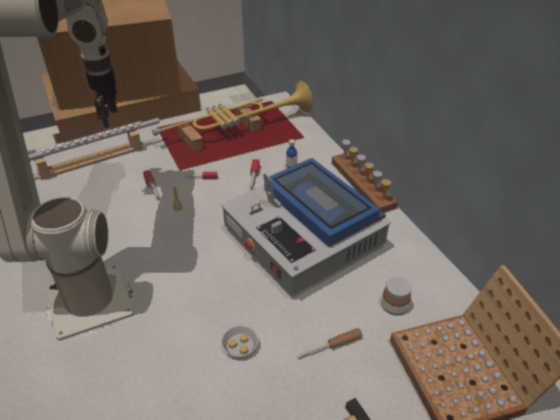

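The top view shows the machine around (295,180), with the hasp standing up near (263,205), the staple at (268,226), the slide cap at (310,219) and the red pointer near (334,203). Three red pins lie at (165,183), (148,240) and (125,307), and the middle one looks smallest. I'll enlarge both views for measuring.

```bash
cat > h.py <<'E'
import numpy as np,cv2
from workcell import bot
np.set_printoptions(precision=4,suppress=True)
def ray(n,u,v):
    i=bot.camera_info(n); f=210/np.tan(np.radians(i["vertical_fov"]/2)); P=i["pose"]
    d=P[:3,:3]@np.array([(u-i["cx"])/f,-(v-i["cy"])/f,-1]); return P[:3,3],d
def plane(n,u,v,z):
    o,d=ray(n,u,v); return o+d*(z-o[2])/d[2]
def proj(n,p):
    i=bot.camera_info(n); f=210/np.tan(np.radians(i["vertical_fov"]/2)); P=i["pose"]
    q=P[:3,:3].T@(np.asarray(p)-P[:3,3]); return np.array([i["cx"]-f*q[0]/q[2],i["cy"]+f*q[1]/q[2]])
def tri(a,b):
    (o1,d1),(o2,d2)=ray("top",*a),ray("side",*b)
    s=np.linalg.lstsq(np.c_[d1,-d2],o2-o1,rcond=None)[0]; p,q=o1+d1*s[0],o2+d2*s[1]
    return (p+q)/2,np.linalg.norm(p-q)
def crop(n,x0,y0,x1,y1,k,name,im=None):
    im=bot.camera(n) if im is None else im
    cv2.imwrite(name,cv2.resize(im[y0:y1,x0:x1,::-1],None,fx=k,fy=k,interpolation=cv2.INTER_CUBIC))
E
python3 - <<'E'
from h import *
T=cv2.imread("pics/top0.png")[:,:,::-1];S=cv2.imread("pics/side0.png")[:,:,::-1]
crop("top",215,100,375,260,3.7,"pics/topc.png",T)
crop("side",215,150,395,300,4,"pics/sidec.png",S)
for n,im in(("top",T),("side",S)):
    h=cv2.cvtColor(np.ascontiguousarray(im),cv2.COLOR_RGB2HSV)
    m=(((h[...,0]<8)|(h[...,0]>172))&(h[...,1]>150)&(h[...,2]>70)).astype(np.uint8)
    c,l,s,ce=cv2.connectedComponentsWithStats(m)
    for k in range(1,c):
        if 5<s[k,4]<700:
            ys,xs=np.where(l==k); r=cv2.minAreaRect(np.c_[xs,ys].astype(np.float32))
            print(n,s[k],ce[k],np.round(r[1],1),plane(n,*ce[k],0.011) )
# machine edges: dominant lines
E
```

```text
top [ 66  95   9  28 195] [ 69.5385 108.8821] [27.  8.] [0.8156 0.6116 0.011 ]
top [ 40 124  11  12 105] [ 45.5429 130.1143] [11. 10.] [0.752  0.6737 0.011 ]
top [ 66 125   9   9  60] [ 69.5333 129.3   ] [8. 8.] [0.7562 0.6066 0.011 ]
top [ 55 128   5   7  22] [ 57.3182 131.8182] [6. 4.] [0.748  0.6402 0.011 ]
top [ 67 152  10  11  96] [ 71.4271 157.125 ] [10.  9.] [0.6765 0.5945 0.011 ]
top [ 40 154  12  12 115] [ 45.5478 159.513 ] [ 9.9 11.9] [0.6678 0.666  0.011 ]
top [ 55 154   6  10  59] [ 57.5424 158.5763] [9. 5.] [0.6713 0.6328 0.011 ]
top [ 42 173   9   2   9] [ 46.     173.4444] [1. 8.] [0.6284 0.6611 0.011 ]
top [ 56 172   6   2   7] [ 58.5714 172.5714] [0.9 5.1] [0.6318 0.6264 0.011 ]
top [149 172  23  18 195] [159.7179 180.1744] [22.3  8.9] [0.6179 0.3444 0.011 ]
top [ 57 181   6   2   8] [ 59.625 181.75 ] [1. 5.] [0.6061 0.6213 0.011 ]
top [ 67 180   4   2   6] [ 68.8333 180.6667] [1. 3.] [0.6098 0.596  0.011 ]
top [ 42 183  10   2  11] [ 46.1818 183.0909] [9. 1.] [0.6013 0.6581 0.011 ]
top [ 32 184   3   2   6] [ 33.  184.5] [1. 2.] [0.5964 0.6941 0.011 ]
top [ 67 189  
[... 878 characters left out ...]
  9   5  30] [254.2    106.9333] [4. 8.] [0.772  0.7145 0.011 ]
side [258 108  26  17 212] [270.6132 115.25  ] [12.2 22.6] [0.805  0.6294 0.011 ]
side [232 110   4   5  11] [233.5455 111.5455] [4.7 2.2] [0.685  0.7165 0.011 ]
side [197 117  18   8  94] [205.6596 121.2021] [ 6.5 16.9] [0.5627 0.6954 0.011 ]
side [236 123  12   8  53] [241.3396 127.2642] [9.9 6.4] [0.6701 0.5976 0.011 ]
side [252 160   6  10  55] [254.7273 164.7273] [9. 5.] [0.623  0.3574 0.011 ]
side [203 173  13   3  35] [209.0286 173.9429] [ 2. 12.] [0.4638 0.3745 0.011 ]
side [297 238   6   4  18] [299.7222 239.6667] [3. 5.] [ 0.598  -0.0373  0.011 ]
side [247 241   4   5  14] [248.5 243. ] [4.9 2.1] [0.4576 0.0131 0.011 ]
```

View pics/topc.png

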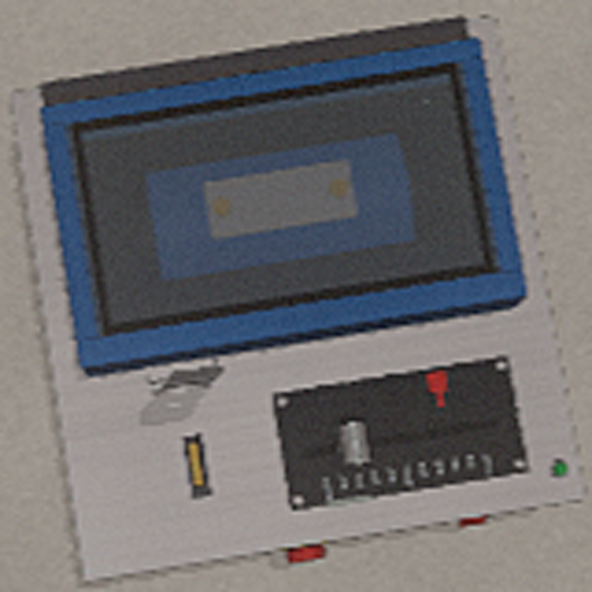

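View pics/sidec.png

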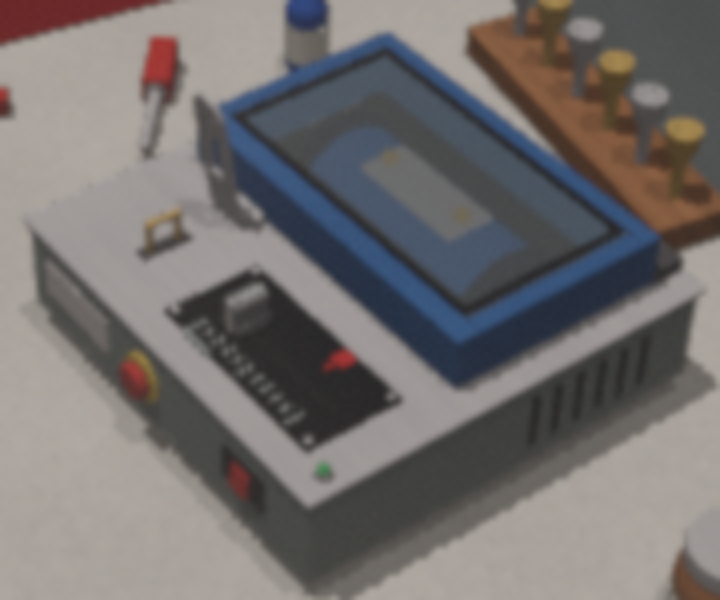

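The top crop shows the staple's brass loop at about (196,465), with the hasp edge-on at (150..222, 370..390). The cap is at (355,440), the pointer tip at (440,403) and the deck corners near (85,580), (585,498), (12,92) and (495,17). In the side crop the hasp stands at (195..255, 97..220), close in front of the cover. The smallest red pin is the one at top pixel (147,236), about 18 x 7 px, which agrees with a 50 x 20 mm handle.

```bash
python3 - <<'E'
from h import *
T=cv2.imread("pics/top0.png")[:,:,::-1];S=cv2.imread("pics/side0.png")[:,:,::-1]
ft=lambda X,Y:(215+(X+.5)/3.7-.5,100+(Y+.5)/3.7-.5)
fs=lambda X,Y:(215+(X+.5)/4-.5,150+(Y+.5)/4-.5)
tc=dict(FL=(85,582),FR=(585,498),RL=(12,92),RR=(495,17)); sc=dict(FL=(28,220),FR=(308,507),RR=(705,290))
for k,v in tc.items():
    print(k,plane("top",*ft(*v),.1), plane("side",*fs(*sc[k]),.1) if k in sc else "")
a=plane("top",*ft(*tc["FL"]),.1);b=plane("top",*ft(*tc["FR"]),.1);c=plane("top",*ft(*tc["RL"]),.1)
print(np.linalg.norm(a-b),np.linalg.norm(a-c), np.degrees(np.arctan2(*(c-a)[[1,0]])),np.degrees(np.arctan2(*(a-b)[[0,1]])))
t=cv2.resize(T[188:238,248:298,::-1],None,fx=8,fy=8,interpolation=cv2.INTER_CUBIC)
s=cv2.resize(S[168:218,248:298,::-1],None,fx=8,fy=8,interpolation=cv2.INTER_CUBIC)
cv2.imwrite("pics/comb.png",np.hstack([t,s]))
for n,im in(("top",T),("side",S)):
    h=cv2.cvtColor(np.ascontiguousarray(im),cv2.COLOR_RGB2HSV)
    m=((h[...,0]>15)&(h[...,0]<30)&(h[...,1]>110)&(h[...,2]>80)).astype(np.uint8)
    x0,y0,x1,y1=(255,215,285,240) if n=="top" else (245,200,268,218)
    ys,xs=np.where(m[y0:y1,x0:x1]); print(n,"brass",xs.min()+x0,xs.max()+x0,ys.min()+y0,ys.max()+y0,xs.mean()+x0,ys.mean()+y0,len(xs))
    if n=="top":print(plane(n,xs.mean()+x0,ys.mean()+y0,.125))
E
```

```text
FL [0.4127 0.1108 0.1   ] [0.4163 0.106  0.1   ]
FR [ 0.4783 -0.227   0.1   ] [ 0.4782 -0.2273  0.1   ]
RL [0.7523 0.1751 0.1   ] 
RR [ 0.8161 -0.1632  0.1   ] [ 0.8147 -0.163   0.1   ]
0.344110324794063 0.34556934252049354 10.7117406336872 -10.985165031674164
top brass 266 269 220 230 267.5 225.0 32
[0.4928 0.0377 0.125 ]Traceback (most recent call last):
  File "<stdin>", line 17, in <module>
    return umr_minimum(a, axis, None, out, keepdims, initial, where)
ValueError: zero-size array to reduction operation minimum which has no identity
```

View pics/comb.png

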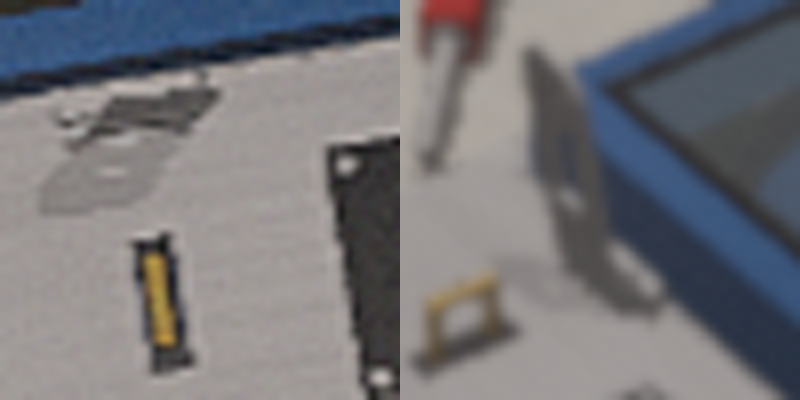

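In the composite the brass loop is centred at (160,298) in the top half, with its top bar from (430,300) to (495,280) in the side half. The hasp end is near (130,148) top and (545,55) side, which looks like a forward lean. The hinge ends are at (65,120) and (203,78).

```bash
python3 - <<'E'
from h import *
T=np.ascontiguousarray(cv2.imread("pics/top0.png")[:,:,::-1]);S=np.ascontiguousarray(cv2.imread("pics/side0.png")[:,:,::-1])
ct=lambda X,Y:(248+(X+.5)/8-.5,188+(Y+.5)/8-.5)
cs=lambda X,Y:(248+(X-400+.5)/8-.5,168+(Y+.5)/8-.5)
yaw=np.radians(10.85);R=np.array([[np.cos(yaw),-np.sin(yaw)],[np.sin(yaw),np.cos(yaw)]]);C=np.array([.6149,-.0261])
M=lambda p:np.r_[R.T@(np.asarray(p)[:2]-C),p[2]-.1]
def show(n,p,e=None):print(n,p,"mach",M(p),"" if e is None else e)
show("stapletop",*tri(ct(160,298),cs(462,292)))
show("staple@.126",plane("top",*ct(160,298),.126))
show("staple side@.127",plane("side",*cs(462,290),.127))
show("hasptip",*tri(ct(130,148),cs(545,55)))
show("hinge",plane("top",*ct(134,99),.106))
show("hinge side R",plane("side",*cs(655,300),.106))
# pointer & cap
h=cv2.cvtColor(T,cv2.COLOR_RGB2HSV);hs=cv2.cvtColor(S,cv2.COLOR_RGB2HSV)
red=lambda h:(((h[...,0]<8)|(h[...,0]>172))&(h[...,1]>130)&(h[...,2]>60))
def cen(m,x0,y0,x1,y1):
    ys,xs=np.where(m[y0:y1,x0:x1]);return xs+x0,ys+y0
for nm,hh,b in(("top",h,(322,192,345,215)),("side",hs,(290,230,310,246))):
    x,y=cen(red(hh),*b)
    for v in np.unique(y):print(nm,v,x[y==v].min(),x[y==v].max(),end=" | ")
    print();show("pointer "+nm,plane(nm,x.mean(),y.mean(),.106))
for nm,im,b in(("top",T,(298,208,322,230)),("side",S,(268,218,286,236))):
    g=im.sum(2)[b[1]:b[3],b[0]:b[2]]//3; print(nm,b);print("\n".join(" ".join("%3d"%q for q in r) for r in g))
# pin
x,y=cen(red(h),138,224,160,250);p=plane("top",x.mean(),y.mean(),.018);print("pin top",x.mean(),y.mean(),p,len(x))
x,y=cen(red(hs),200,168,220,182);print("pin side",x.mean(),y.mean(),plane("side",x.mean(),y.mean(),.011),x.min(),x.max())
g=T.sum(2)[225:270,128:158]//3;print("\n".join(" ".join("%3d"%q for q in r) for r in g[12:40]))
E
```

```text
stapletop [0.4932 0.0374 0.1271] mach [-0.1075  0.0853  0.0271] 0.0002619093518800317
staple@.126 [0.4932 0.0375 0.126 ] mach [-0.1076  0.0854  0.026 ] 
staple side@.127 [0.4938 0.0386 0.127 ] mach [-0.1067  0.0863  0.027 ] 
hasptip [0.5292 0.044  0.2148] mach [-0.0709  0.0849  0.1148] 0.001192355774478175
hinge [0.5573 0.0483 0.106 ] mach [-0.0425  0.0839  0.006 ] 
hinge side R [0.5631 0.0274 0.106 ] mach [-0.0408  0.0622  0.006 ] 
top 200 332 334 | top 201 330 335 | top 202 330 335 | top 203 330 335 | top 204 331 335 | top 205 331 335 | top 206 333 334 | top 207 333 334 | top 208 333 334 | top 209 333 334 | 
pointer top [ 0.5526 -0.1249  0.106 ] mach [-0.0798 -0.0853  0.006 ] 
side 238 298 301 | side 239 297 302 | side 240 297 303 | side 241 296 302 | 
pointer side [ 0.5516 -0.1239  0.106 ] mach [-0.0805 -0.0841  0.006 ] 
top (298, 208, 322, 230)
 55  55  46  58  52  50  51  49  54  54  49  54  48  50  46  47  52  49  53  52  49  50  49  49
 50  50  48  53  50  57  56  47  51  53  48  56  55  56  49  41  54  49  52  57  48  47  50  50
 53  59  55  50  54  55  49  55  53  51  56  54
[... 5989 characters left out ...]
  97  90  91  95  73  75  98  96  90  92  90  90  89  88  92  94  91  90  88  86  87 122 157 157 156
 93  91  92  87  86  88  85  90  86  71  78  96  95  95  90  91  98  90  91  87  91  91  86  89  91  93  85  86  80 121
 91  88  92  91  93  85  88  92  66  67  80  93  91  94  89  95  95  94  94  95  95  90  93  96  90  95  87  87  90  84
 88  92  92  92  88  94  90  85  67  78  92  88  94  96  92  92  94  94  91  92  89  88  92  92  92  94  92  90  91  90
 93  91  89  89  86  85  76  71  68  83  90  96  90  89  87  92  90  93  98  97  96  90  89  93  86  93  91  94  95  92
 89  88  85  86  92  90  75  68  81  98  89  88  97  87  88  91  93  90  95  94  94  92  94  98  93  94  93  96  87  91
```

```bash
cat >> h.py <<'E'
yaw=np.radians(10.85);R=np.array([[np.cos(yaw),-np.sin(yaw)],[np.sin(yaw),np.cos(yaw)]]);C=np.array([.6149,-.0261])
M=lambda p:np.r_[R.T@(np.asarray(p)[:2]-C),p[2]-.1]
W=lambda m:np.r_[R@np.asarray(m)[:2]+C,m[2]+.1]
def rel(p,base):return np.round((np.asarray(p)-base)/.5,4)
E
python3 - <<'E'
from h import *
o=bot.get_obs();b=o["eef_pos"];print(b)
p0=W([-.045,.0855,.16]);p1=W([-.045,.0855,.093]);print("over",p0,rel(p0,b),"down",p1,rel(p1,p0))
H=-.045
for a in(75,60,45,30,15,0):
    t=np.radians(a);r=.092+.013*(75-a)/75
    p=W([H-r*np.cos(t)-.002*np.sin(t)+.011,.0855,.006+r*np.sin(t)-.002*np.cos(t)]);print(a,p,rel(p,p1))
# fader
l=plane("top",310.6,219,.133);q=plane("top",333.4,207.5,.106);hd=plane("top",332.7,202.5,.106)
print("line",l,M(l),"ptr",q,M(q),M(hd))
h=cv2.cvtColor(cv2.imread("pics/top0.png"),cv2.COLOR_BGR2HSV)[224:250,138:160]
ys,xs=np.where(((h[...,0]<8)|(h[...,0]>172))&(h[...,1]>130)&(h[...,2]>60));P=np.array([plane("top",x+138,y+224,.02)[:2] for x,y in zip(xs,ys)])
d=np.linalg.svd(P-P.mean(0))[2][0];print("pin axis",P.mean(0),np.degrees(np.arctan2(*d[::-1])),np.ptp(P@d))
c=plane("top",147.5,236.1,.018);t=plane("top",139.3,253.5,.011);print(t,np.degrees(np.arctan2(*(t-c)[[1,0]])),np.linalg.norm(t-c))
E
```

```text
[0.2004 0.4575 0.2305]
over [0.5546 0.0494 0.26  ] [ 0.7085 -0.8162  0.059 ] down [0.5546 0.0494 0.193 ] [ 0.     0.    -0.134]
75 [0.5401 0.0466 0.1943] [-0.029  -0.0056  0.0027]
60 [0.5173 0.0422 0.1869] [-0.0747 -0.0143 -0.0121]
45 [0.4965 0.0383 0.1733] [-0.1162 -0.0223 -0.0394]
30 [0.4795 0.035  0.1542] [-0.1501 -0.0288 -0.0777]
15 [0.4678 0.0328 0.1306] [-0.1737 -0.0333 -0.1249]
0 [0.4623 0.0317 0.104 ] [-0.1846 -0.0354 -0.178 ]
line [ 0.5097 -0.0675  0.133 ] [-0.1111 -0.0208  0.033 ] ptr [ 0.5427 -0.1263  0.106 ] [-0.0897 -0.0849  0.006 ] [-0.0769 -0.0854  0.006 ]
pin axis [0.4618 0.3655] 155.12580997919883 0.04895968399016318
[0.4144 0.3877 0.011 ] 155.56965853600818 0.05265504075057178
```

>>> step_arm:
  targets: "-1 0.07 -0.08 0.1 0 0 0.15;-1 0.14 -0.16 0.1 0 0 0.3;-1 0.2 -0.23 0.1 0 0 0.45;-1 0.26 -0.29 0.1 0 0 0.6;-1 0.31 -0.35 0.1 0 0 0.764;-1 0.36 -0.41 0.1 0 0 0.764;-1 0.41 -0.47 0.1 0 0 0.764;-1 0.46 -0.53 0.1 0 0 0.764;-1 0.51 -0.59 0.1 0 0 0.764;-1 0.55 -0.64 0.1 0 0 0.764"

```text
clock: 0.93
eef_pos: [0.4518, 0.1659, 0.2809]
tool_rot: [-0.093, 0.996, 0.0, -0.0]
ft_force: [-0.4, 0.8, -0.3]
grip_width: -0.0003
grasp_force: 0.0
```

>>> step_arm:
  targets: "-1 0.05 -0.06 -0.01 0 0 0;-1 0.1 -0.11 -0.03 0 0 0;-1 0.158 -0.176 -0.041 0 0 0;-1 0.158 -0.176 -0.041 0 0 0;-1 0.158 -0.176 -0.041 0 0 0"

```text
clock: 1.35
eef_pos: [0.5305, 0.0777, 0.259]
tool_rot: [-0.091, 0.996, -0.0, -0.001]
ft_force: [-1.4, -0.3, -0.0]
grip_width: -0.0
grasp_force: 0.0
```

```bash
python3 - <<'E'
from h import *
o=bot.get_obs();b=o["eef_pos"];print(o["clock"],b,M(b),o["tool_rot"],o["ft_force"],rel([.5546,.0494,.193],b))
crop("side",220,130,320,230,5,"pics/s1.png")
E
```

```text
1.35 [0.5305 0.0777 0.259 ] [-0.0633  0.1179  0.159 ] [-0.0913  0.9958 -0.0001 -0.0015] [-1.3669 -0.2537 -0.0032] [ 0.0481 -0.0567 -0.1321]
```

View pics/s1.png

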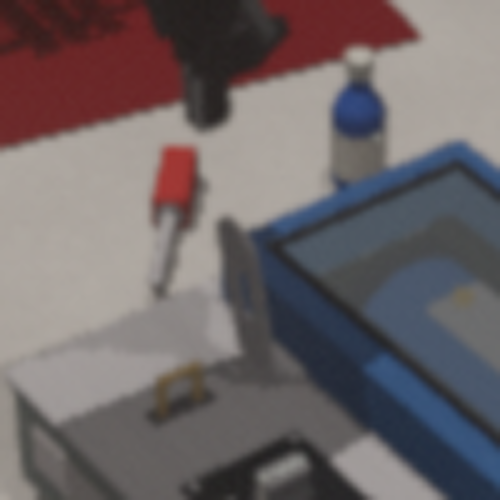

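The side view shows the gripper above and to the left of the hasp at (205,120), still about 37 mm short of the start position. The hasp is untouched and leaning slightly forward.

>>> step_arm:
  targets: "-1 0.048 -0.057 0 0 0 0;-1 0.048 -0.057 0 0 0 0;-1 0.048 -0.057 -0.07 0 0 0;-1 0.048 -0.057 -0.132 0 0 0;-1 0.048 -0.057 -0.132 0 0 0"

```text
clock: 1.82
eef_pos: [0.549, 0.0523, 0.1888]
tool_rot: [-0.094, 0.996, 0.0, -0.006]
ft_force: [-0.9, -0.2, -0.8]
grip_width: 0.0
grasp_force: 0.0
```

>>> step_arm:
  targets: "-1 -0.015 -0.003 0 0 0 0;-1 -0.029 -0.006 0.002 0 0 0;-1 -0.045 -0.009 -0.002 0 0 0;-1 -0.06 -0.012 -0.007 0 0 0;-1 -0.075 -0.014 -0.012 0 0 0;-1 -0.09 -0.017 -0.021 0 0 0;-1 -0.103 -0.02 -0.03 0 0 0;-1 -0.116 -0.022 -0.039 0 0 0;-1 -0.116 -0.022 -0.039 0 0 0"

```text
clock: 2.57
eef_pos: [0.4954, 0.0406, 0.1775]
tool_rot: [-0.094, 0.996, -0.0, 0.001]
ft_force: [0.7, -0.2, 0.1]
grip_width: 0.0006
grasp_force: 0.0
```

```bash
python3 - <<'E'
from h import *
o=bot.get_obs();b=o["eef_pos"];print(o["clock"],b,M(b),o["ft_force"])
for p in([.4795,.035,.1542],[.4678,.0328,.1306],[.4623,.0317,.104]):print(rel(p,b))
s=bot.camera("side");t=bot.camera("top")
a=cv2.resize(s[140:220,230:310,::-1],None,fx=5,fy=5);c=cv2.resize(t[170:250,230:310,::-1],None,fx=5,fy=5)
cv2.imwrite("pics/c2.png",np.hstack([c,a]))
E
```

```text
2.5667 [0.4954 0.0406 0.1775] [-0.1048  0.088   0.0775] [ 0.7318 -0.2381  0.0712]
[-0.0318 -0.0112 -0.0467]
[-0.0552 -0.0156 -0.0939]
[-0.0662 -0.0178 -0.1471]
```

View pics/c2.png

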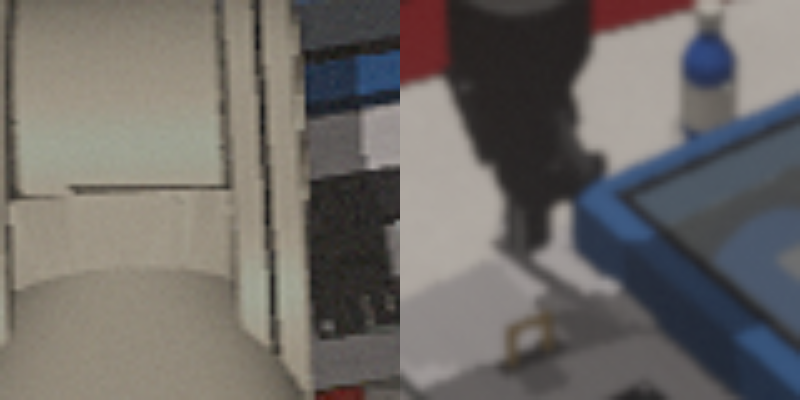

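The arm blocks the top view. In the side half the fingertips at (525,250) bear on the hasp, which now slopes down to (620,290), so it's following. I'll continue the arc down.

>>> step_arm:
  targets: "-1 -0.012 -0.004 -0.015 0 0 0;-1 -0.022 -0.008 -0.03 0 0 0;-1 -0.032 -0.011 -0.047 0 0 0;-1 -0.044 -0.013 -0.07 0 0 0;-1 -0.055 -0.016 -0.094 0 0 0;-1 -0.061 -0.017 -0.12 0 0 0;-1 -0.066 -0.018 -0.136 0 0 0;-1 -0.066 -0.018 -0.147 0 0 0;-1 -0.066 -0.018 -0.147 0 0 0"

```text
clock: 3.42
eef_pos: [0.463, 0.0314, 0.1038]
tool_rot: [-0.094, 0.996, -0.0, 0.0]
ft_force: [-5.5, -0.3, 10.3]
grip_width: -0.0002
grasp_force: 4.8
```

Contact force is 10 N with the TCP at z = 0.1038, which is the flat hasp's top face. Next: lift clear and go to the pin.

>>> step_arm:
  targets: "-1 0 0 0.06 0 0 0;-1 0 0.04 0.12 0 0 0;0 0 0.1 0.19 0 0 -0.1;1 0 0.18 0.19 0 0 -0.25;1 0 0.26 0.19 0 0 -0.4;1 0 0.34 0.19 0 0 -0.55;1 0 0.42 0.19 0 0 -0.7;1 0 0.5 0.15 0 0 -0.79;1 0 0.58 0.1 0 0 -0.79;1 0 0.65 0.06 0 0 -0.79"

```text
clock: 4.25
eef_pos: [0.4641, 0.3428, 0.1423]
tool_rot: [0.215, 0.977, 0.002, 0.002]
ft_force: [0.8, -0.5, -0.7]
grip_width: 0.0854
grasp_force: 0.0
```

```bash
python3 - <<'E'
from h import *
o=bot.get_obs();b=o["eef_pos"];q=o["tool_rot"];print(o["clock"],b,q,o["ft_force"],"theta",np.degrees(2*np.arctan2(q[1],q[0]))-90,rel([.462,.367,.1],b))
s=bot.camera("side");t=bot.camera("top")
a=cv2.resize(s[150:230,180:300,::-1],None,fx=4,fy=4);c=cv2.resize(t[170:250,225:300,::-1],None,fx=4,fy=4)
cv2.imwrite("pics/c3.png",np.hstack([c,a]))
E
```

```text
4.25 [0.4641 0.3428 0.1423] [0.2147 0.9767 0.0017 0.0015] [ 0.7796 -0.5268 -0.6963] theta 65.20035456292925 [-0.0041  0.0484 -0.0846]
```

View pics/c3.png

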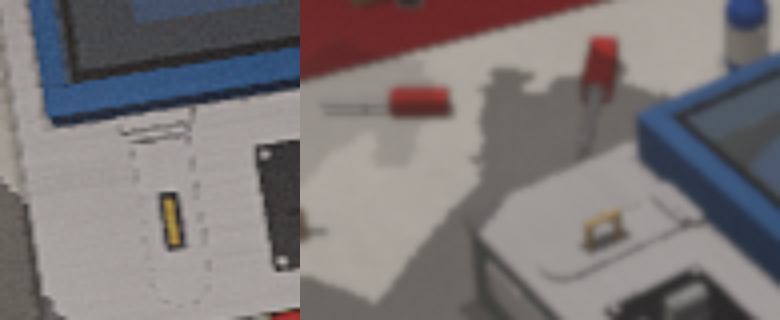

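The hasp is flat with the loop standing through its slot (top half, loop at (172,220)), and the small pin at side (420,100) is undisturbed. Now to grasp the pin.

>>> step_arm:
  targets: "1 -0.004 0.048 0 0 0 0;1 -0.004 0.048 -0.06 0 0 0;1 -0.004 0.048 -0.13 0 0 0;1 -0.004 0.048 -0.2 0 0 0;1 -0.004 0.048 -0.25 0 0 0;1 -0.004 0.048 -0.273 0 0 0;1 -0.004 0.048 -0.273 0 0 0;1 -0.004 0.048 -0.273 0 0 0"

```text
clock: 5.02
eef_pos: [0.4618, 0.3638, 0.0055]
tool_rot: [0.215, 0.977, 0.0, 0.0]
ft_force: [0.3, 1.0, 0.6]
grip_width: 0.0852
grasp_force: 0.0
```

>>> step_arm:
  targets: "-1 0 0 0 0 0 0;-1 0 0 0 0 0 0;-1 0 0 0 0 0 0;-1 0 0 0 0 0 0;-1 0 0 0 0 0 0;-1 0 0 0 0 0 0;-1 0 0 0 0 0 0;-1 0 0 0 0 0 0"

```text
clock: 5.68
eef_pos: [0.4618, 0.3643, 0.0057]
tool_rot: [0.215, 0.977, 0.001, 0.001]
ft_force: [-1.1, -0.6, 5.7]
grip_width: 0.0191
grasp_force: 59.0
```

>>> step_arm:
  targets: "-1 0 0 0.06 0 0 0;-1 0 0 0.14 0 0 0.15;-1 0 0 0.22 0 0 0.3;-1 0 0 0.3 0 0 0.45;-1 0 0 0.34 0 0 0.6;-1 0 0 0.34 0 0 0.75;-1 0 0 0.34 0 0 0.93;-1 0 0 0.34 0 0 0.93"

```text
clock: 6.35
eef_pos: [0.4609, 0.3636, 0.1748]
tool_rot: [-0.149, 0.989, 0.0, 0.0]
ft_force: [-0.9, 0.6, -0.1]
grip_width: 0.0186
grasp_force: 58.4
```

>>> step_arm:
  targets: "-1 0 -0.03 0 0 0 0.15;-1 0 -0.06 0 0 0 0.3;-1 0 -0.09 0 0 0 0.45;-1 0 -0.12 0 0 0 0.6;-1 0 -0.15 0 0 0 0.75;-1 0.01 -0.18 0 0 0 0.93;-1 0.01 -0.18 0 0 0 0.93"

```text
clock: 6.93
eef_pos: [0.4658, 0.271, 0.1737]
tool_rot: [-0.491, 0.871, -0.001, -0.001]
ft_force: [1.0, -0.1, -0.4]
grip_width: 0.0185
grasp_force: 58.5
```

>>> step_arm:
  targets: "-1 0 -0.03 0 0 0 0.15;-1 0 -0.06 0 0 0 0.3;-1 0 -0.09 0 0 0 0.45;-1 0 -0.12 0 0 0 0.6;-1 0 -0.15 0 0 0 0.75;-1 0.01 -0.18 0 0 0 0.93;-1 0.01 -0.18 0 0 0 0.93;-1 0.01 -0.18 0 0 0 0.93"

```text
clock: 7.6
eef_pos: [0.4709, 0.1835, 0.1741]
tool_rot: [0.769, -0.64, -0.001, 0.0]
ft_force: [-0.2, -0.2, -1.2]
grip_width: 0.0187
grasp_force: 58.4
```

```bash
python3 - <<'E'
from h import *
o=bot.get_obs();b=o["eef_pos"];q=o["tool_rot"];print(o["clock"],b,M(b),q,o["grip_width"],o["grasp_force"],"theta",np.degrees(2*np.arctan2(q[1],q[0]))-90)
print("to pre (y .195,z+.06)",rel(W([-.1072,.195,.06]),b))
s=bot.camera("side");t=bot.camera("top");cv2.imwrite("pics/S4.png",s[:,:,::-1]);cv2.imwrite("pics/T4.png",t[:,:,::-1])
print(proj("top",b),proj("side",b))
a=cv2.resize(s[110:230,180:300,::-1],None,fx=4,fy=4);c=cv2.resize(t[150:270,185:260,::-1],None,fx=4,fy=4)
cv2.imwrite("pics/c4.png",np.hstack([c,a]))
E
```

```text
7.6 [0.4709 0.1835 0.1741] [-0.102   0.233   0.0741] [ 0.7685 -0.6398 -0.0005  0.0003] 0.018650184310376707 58.43752920627594 theta -169.5546152291256
to pre (y .195,z+.06) [ 0.0041 -0.0766 -0.0283]
[204.0154 231.1872] [228.0891 164.4833]
```

View pics/c4.png

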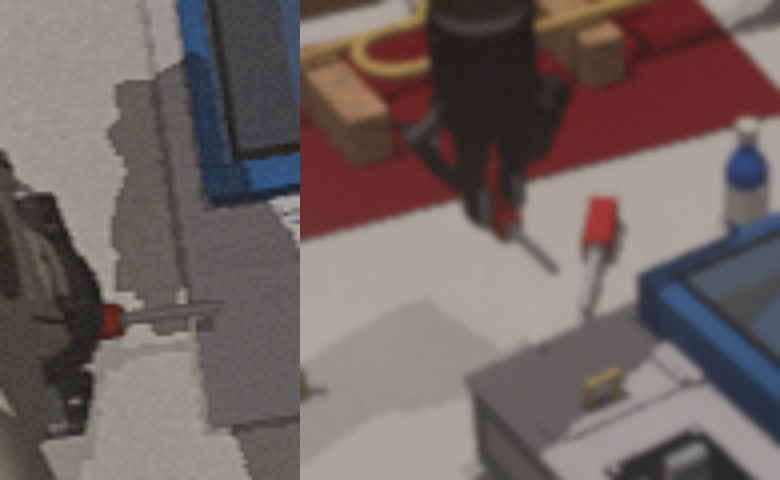

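The pin is held level. Its tip is at (222,306) in the top half and (556,271) in the side half, and the shaft leaves the handle at (120,318) and (515,233). I'll triangulate these to correct the alignment.

```bash
python3 - <<'E'
from h import *
b=bot.get_obs()["eef_pos"]
tt=lambda X,Y:(185+(X+.5)/4-.5,150+(Y+.5)/4-.5); ss=lambda X,Y:(180+(X-300+.5)/4-.5,110+(Y+.5)/4-.5)
tip,e=tri(tt(222,306),ss(556,271));print(tip,M(tip),e,M(b))
T=cv2.imread("pics/T4.png").astype(float).mean(2)
# shaft axis: bright/dark column profile in top view
for u in range(216,241,2):
    print(u,T[222:235,u].astype(int))
for X,Y in((122,317),(172,311),(222,306)):
    p=plane("top",*tt(X,Y),b[2]+.0053);print(M(p))
E
```

```text
[0.485  0.0989 0.181 ] [-0.104   0.1472  0.081 ] 0.0012778550123193149 [-0.1019  0.2337  0.0743]
216 [ 87 159 151 154 146 121  71  85  74  67 101 112 153]
218 [ 97 140 132 157 158 113  76  95  72 151 156 155 149]
220 [ 92  94  86 141 139  98  86  89  70 161 148 152 152]
222 [ 93  98  87  94  95  81  96  86  66 145 131 163 149]
224 [ 89  90  94  96  87  82  99  80  75  96  83  84 157]
226 [ 90  99  94  93  80  85  94  76  90  97  94  83 162]
228 [ 88  91  93  95  76  92  86  73  95  93  87 126 157]
230 [122 157 140 158  72  99  87  74 100  95  83 163 157]
232 [ 74  81  72  52  81  93  74  94 111 109 103 140 134]
234 [ 96  94  97  76  88  96  78 100  71  63  59  98  91]
236 [ 91  92 101  70  94  93  83  70  69  76  70 104  98]
238 [ 97  93 100  79  95  77  81  83  83  86  80  98  95]
240 [ 96  97  98  75  92  87  98  93  98  98  97 104  93]
[-0.1013  0.2058  0.0796]
[-0.1026  0.1767  0.0796]
[-0.1044  0.1477  0.0796]
```

```bash
python3 - <<'E'
from h import *
b=bot.get_obs()["eef_pos"]
print(rel(W([-.106,.2,.06]),b),rel(W([-.106,.2,.007]),b)); d=W([-.106,.131,.007])-W([-.106,.2,.007]);print(d/.5)
E
```

```text
[ 0.0046 -0.0678 -0.0286] [ 0.0046 -0.0678 -0.1346]
[ 0.026  -0.1355  0.    ]
```

>>> step_arm:
  targets: "-1 0.003 -0.04 -0.02 0 0 0.009;-1 0.005 -0.068 -0.03 0 0 0.009;-1 0.005 -0.068 -0.06 0 0 0.009;-1 0.005 -0.068 -0.1 0 0 0.009;-1 0.005 -0.068 -0.125 0 0 0.009;-1 0.005 -0.068 -0.134 0 0 0.009;-1 0.005 -0.068 -0.134 0 0 0.009;-1 0.005 -0.068 -0.134 0 0 0.009"

```text
clock: 8.37
eef_pos: [0.4738, 0.1504, 0.1079]
tool_rot: [0.772, -0.635, 0.0, -0.0]
ft_force: [-0.1, -0.4, -0.9]
grip_width: 0.0187
grasp_force: 58.5
```

```bash
python3 - <<'E'
from h import *
o=bot.get_obs();b=o["eef_pos"];q=o["tool_rot"];print(o["clock"],b,M(b),o["ft_force"],np.degrees(2*np.arctan2(q[1],q[0]))+90)
t=bot.camera("top");s=bot.camera("side")
cv2.imwrite("pics/T5.png",t[:,:,::-1]);cv2.imwrite("pics/S5.png",s[:,:,::-1])
# shaft edges at deck height in the top view, machine coordinates of profile minima across machine x
g=cv2.GaussianBlur(t.mean(2).astype(np.float32),(0,0),.5)
for y in(.13,.135,.14,.145,.15,.155,.16):
    xs=np.arange(-.122,-.09,.002);u=[proj("top",W([x,y,.013])) for x in xs]
    print(y,[int(cv2.getRectSubPix(g,(1,1),tuple(map(float,p)))[0,0]) for p in u])
print("tip along y:",[(round(float(y),3),int(cv2.getRectSubPix(g,(1,1),tuple(map(float,proj("top",W([-.107,y,.013])))))[0,0])) for y in np.arange(.09,.16,.004)])
E
```

```text
8.3667 [0.4738 0.1504 0.1079] [-0.1054  0.1999  0.0079] [-0.1154 -0.4348 -0.9394] 11.134485553334954
0.13 [96, 95, 95, 95, 95, 92, 74, 84, 88, 84, 79, 93, 92, 92, 94, 95]
0.135 [94, 95, 96, 96, 95, 95, 86, 86, 92, 85, 82, 89, 94, 94, 92, 91]
0.14 [96, 96, 96, 96, 95, 83, 72, 83, 94, 85, 86, 93, 92, 93, 93, 94]
0.145 [95, 96, 97, 96, 95, 88, 69, 82, 89, 88, 83, 93, 94, 95, 95, 93]
0.15 [94, 95, 96, 96, 97, 89, 78, 81, 91, 87, 85, 92, 96, 96, 94, 93]
0.155 [96, 96, 96, 97, 96, 85, 76, 81, 93, 89, 89, 94, 94, 94, 93, 94]
0.16 [96, 97, 96, 96, 94, 84, 67, 79, 90, 90, 84, 95, 96, 95, 94, 94]
tip along y: [(0.09, 55), (0.094, 90), (0.098, 96), (0.102, 94), (0.106, 94), (0.11, 94), (0.114, 79), (0.118, 87), (0.122, 89), (0.126, 86), (0.13, 89), (0.134, 92), (0.138, 89), (0.142, 88), (0.146, 88), (0.15, 88), (0.154, 87), (0.158, 86)]
```

In the top view the shaft measures parallel to the machine's y axis at x = -0.106, against -0.107 for the eye, with the tip at y = 0.114. Alignment is good, so I'll insert.

>>> step_arm:
  targets: "-1 0.002 -0.02 -0.001 0 0 0;-1 0.006 -0.04 -0.001 0 0 0;-1 0.01 -0.06 -0.001 0 0 0;-1 0.013 -0.08 -0.001 0 0 0;-1 0.017 -0.1 -0.001 0 0 0;-1 0.02 -0.115 -0.001 0 0 0;-1 0.022 -0.125 -0.001 0 0 0;-1 0.023 -0.13 -0.001 0 0 0"

```text
clock: 9.13
eef_pos: [0.4853, 0.0836, 0.1072]
tool_rot: [0.772, -0.636, 0.0, -0.0]
ft_force: [0.1, 0.2, -0.9]
grip_width: 0.0186
grasp_force: 58.5
```

```bash
python3 - <<'E'
from h import *
o=bot.get_obs();b=o["eef_pos"];print(o["clock"],b,M(b),o["ft_force"],o["ft_torque"],o["grip_width"])
E
```

```text
9.1333 [0.4853 0.0836 0.1072] [-0.1066  0.1321  0.0072] [ 0.1117  0.1873 -0.8923] [0.0316 0.0286 0.0014] 0.018582969476654217
```

>>> step_arm:
  targets: "-1 0.0004 -0.002 -0.002 0 0 0;-1 0.0008 -0.004 -0.002 0 0 0;-1 0.0012 -0.006 -0.002 0 0 0;-1 0.0012 -0.006 -0.002 0 0 0"

```text
clock: 9.47
eef_pos: [0.4855, 0.083, 0.1061]
tool_rot: [0.773, -0.635, -0.001, -0.001]
ft_force: [-0.8, 4.8, -0.6]
grip_width: 0.0183
grasp_force: 58.5
```

>>> step_arm:
  targets: "-1 0.0004 -0.002 0 0 0 0;-1 0.0008 -0.004 0 0 0 0;-1 0.0008 -0.004 0 0 0 0"

```text
clock: 9.72
eef_pos: [0.4855, 0.0827, 0.1063]
tool_rot: [0.773, -0.634, -0.002, -0.002]
ft_force: [-2.1, 10.2, -0.0]
grip_width: 0.0191
grasp_force: 58.6
```

At y = 0.131 the force rises to 10 N, which is where the handle should meet the hasp's edge. Releasing, lifting and checking.

>>> step_arm:
  targets: "-1 -0.0006 0.003 -0.001 0 0 0;-0.5 -0.0006 0.003 -0.001 0 0 0;-0.2 -0.0006 0.003 -0.001 0 0 0;0 -0.0006 0.003 -0.001 0 0 0;0 -0.0006 0.003 0 0 0 0;0 -0.0006 0.003 0.04 0 0 0;0 -0.0006 0.003 0.1 0 0 0;0 -0.0006 0.003 0.17 0 0 0;0 -0.0006 0.003 0.2 0 0 0"

```text
clock: 10.47
eef_pos: [0.4876, 0.081, 0.2103]
tool_rot: [0.772, -0.635, 0.002, -0.002]
ft_force: [1.0, -0.4, 0.8]
grip_width: 0.0426
grasp_force: 0.0
```

>>> step_arm:
  targets: "0 0 0.08 0.05 0 0 -0.15;0 0 0.16 0.05 0 0 -0.3;0 0 0.24 0.05 0 0 -0.45;0 0 0.24 0.05 0 0 -0.6;0 0 0.24 0.05 0 0 -0.75;0 0 0.24 0.05 0 0 -0.9;0 0 0.24 0.05 0 0 -1;0 0 0.24 0.05 0 0 -1"

```text
clock: 11.13
eef_pos: [0.4858, 0.2011, 0.2311]
tool_rot: [-0.47, 0.883, -0.0, -0.0]
ft_force: [0.1, 0.2, -0.2]
grip_width: 0.0425
grasp_force: 0.0
```

```bash
python3 - <<'E'
from h import *
o=bot.get_obs();b=o["eef_pos"];q=o["tool_rot"];print(o["clock"],b,M(b),o["ft_force"],o["grip_width"],np.degrees(2*np.arctan2(q[1],q[0]))+90)
t=bot.camera("top");s=bot.camera("side");cv2.imwrite("pics/T6.png",t[:,:,::-1])
a=cv2.resize(s[170:250,215:305,::-1],None,fx=4.4,fy=4.4,interpolation=cv2.INTER_CUBIC);c=cv2.resize(t[180:260,225:315,::-1],None,fx=4.4,fy=4.4,interpolation=cv2.INTER_CUBIC)
cv2.imwrite("pics/c6.png",np.hstack([c,a]))
h=cv2.cvtColor(t,cv2.COLOR_RGB2HSV)
m=((h[...,0]<8)|(h[...,0]>172))&(h[...,1]>130)&(h[...,2]>60)
ys,xs=np.where(m[195:245,225:270]);P=np.array([M(plane("top",x+225,y+195,.122)) for x,y in zip(xs,ys)]);print(len(P),P.mean(0),P.min(0),P.max(0))
E
```

```text
11.1333 [0.4858 0.2011 0.2311] [-0.084   0.2474  0.1311] [ 0.0798  0.1703 -0.1764] 0.042487873984000925 326.0694657397903
147 [-0.1072  0.128   0.022 ] [-0.1165  0.1047  0.022 ] [-0.0978  0.1517  0.022 ]
```

View pics/c6.png

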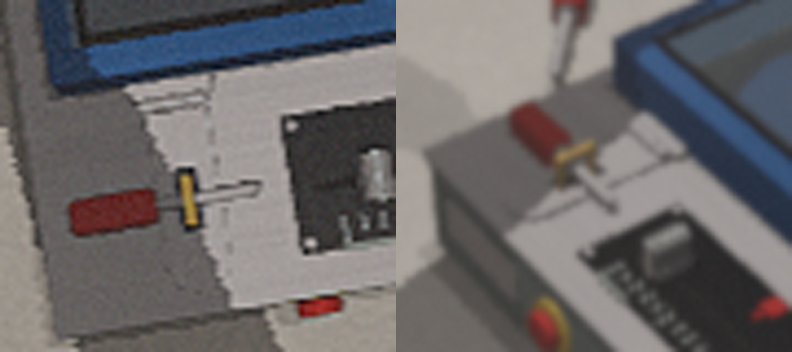

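The pin is home: the handle's centre measures y = 0.128 against 0.1285 expected. The shaft runs through the brass loop, with its tip past it at (258,187) in the top half. The cap is still at (375,175). Now the slide.

>>> step_arm:
  targets: "0 0.008 -0.08 0 0 0 -0.15;0 0.015 -0.16 0 0 0 -0.3;0 0.022 -0.24 0 0 0 -0.45;0 0.03 -0.32 0 0 0 -0.6;0 0.036 -0.4 0 0 0 -0.75;0 0.044 -0.48 0 0 0 -0.9;0 0.048 -0.537 0 0 0 -1;0 0.048 -0.537 0 0 0 -1;0 0.048 -0.537 0 0 0 -1"

```text
clock: 11.98
eef_pos: [0.5096, -0.0692, 0.2311]
tool_rot: [-0.096, 0.995, 0.0, -0.0]
ft_force: [0.1, -0.0, -0.3]
grip_width: 0.0428
grasp_force: 0.0
```

```bash
python3 - <<'E'
from h import *
o=bot.get_obs();b=o["eef_pos"];q=o["tool_rot"];print(o["clock"],b,M(b),np.degrees(2*np.arctan2(q[1],q[0]))-90,o["grip_width"],rel(W([-.111,-.0208,.013]),b))
E
```

```text
11.9833 [ 0.5096 -0.0692  0.2311] [-0.1115 -0.0225  0.1311] 101.01341044931976 0.04284859505556797 [ 0.0003  0.0035 -0.2361]
```

>>> step_arm:
  targets: "0 0 0.003 -0.06 0 0 0;0 0 0.003 -0.13 0 0 0;0 0 0.003 -0.19 0 0 0;0 0 0.003 -0.22 0 0 0;0 0 0.003 -0.236 0 0 0;0 0 0.003 -0.236 0 0 0;-1 0 0.003 -0.236 0 0 0;-1 0 0.003 -0.236 0 0 0;-1 0 0.003 -0.236 0 0 0;-1 0 0.003 -0.236 0 0 0"

```text
clock: 12.82
eef_pos: [0.5111, -0.0655, 0.1149]
tool_rot: [-0.097, 0.995, 0.0, 0.002]
ft_force: [-0.8, 1.9, 5.0]
grip_width: 0.0168
grasp_force: 58.8
```

```bash
python3 - <<'E'
from h import *
o=bot.get_obs();b=o["eef_pos"];print(o["clock"],b,M(b),o["grip_width"],o["grasp_force"],o["ft_force"])
m=M(b);print(rel(W([m[0],-.0851,m[2]]),b))
E
```

```text
12.8167 [ 0.5111 -0.0655  0.1149] [-0.1094 -0.0192  0.0149] 0.016795735739044925 58.78079482354224 [-0.771   1.8852  5.0048]
[ 0.0248 -0.1295  0.    ]
```

>>> step_arm:
  targets: "-1 0.004 -0.02 0 0 0 0;-1 0.008 -0.04 0 0 0 0;-1 0.012 -0.06 0 0 0 0;-1 0.016 -0.08 0 0 0 0;-1 0.019 -0.1 0 0 0 0;-1 0.022 -0.115 0 0 0 0;-1 0.0245 -0.128 0 0 0 0;-1 0.0245 -0.128 0 0 0 0;-1 0.0245 -0.128 0 0 0 0"

```text
clock: 13.57
eef_pos: [0.5238, -0.1316, 0.115]
tool_rot: [-0.096, 0.995, -0.002, 0.002]
ft_force: [0.8, -2.3, 5.7]
grip_width: 0.0167
grasp_force: 59.0
```

```bash
python3 - <<'E'
from h import *
o=bot.get_obs();b=o["eef_pos"];print(o["clock"],b,M(b),o["grip_width"],o["grasp_force"],o["ft_force"])
E
```

```text
13.5667 [ 0.5238 -0.1316  0.115 ] [-0.1093 -0.0865  0.015 ] 0.016665271213762343 59.00912334211171 [ 0.771  -2.3063  5.719 ]
```

>>> step_arm:
  targets: "-0.5 0 0 0 0 0 0;-0.1 0 0 0 0 0 0;0 0 0 0 0 0 0;0 0 0 0.05 0 0 0;0 0 0 0.12 0 0 0;0 0 0 0.2 0 0 0;0 0 0.08 0.23 0 0 0;0 0 0.16 0.23 0 0 0;0 0 0.24 0.23 0 0 0;0 0 0.32 0.23 0 0 0"

```text
clock: 14.4
eef_pos: [0.5217, 0.0315, 0.2285]
tool_rot: [-0.096, 0.995, -0.0, 0.0]
ft_force: [0.9, 0.5, -0.3]
grip_width: 0.043
grasp_force: 0.0
```

>>> step_arm:
  targets: "0 0 0.08 0 0 0 0;0 0 0.16 0 0 0 0;0 0 0.24 0 0 0 0;0 0 0.3 0 0 0 0;0 0 0.3 0 0 0 0"

```text
clock: 14.82
eef_pos: [0.5212, 0.1857, 0.2274]
tool_rot: [-0.101, 0.995, 0.001, -0.0]
ft_force: [1.3, 0.0, -0.6]
grip_width: 0.0428
grasp_force: 0.0
```

```bash
python3 - <<'E'
from h import *
o=bot.get_obs();b=o["eef_pos"];print(o["clock"],b,M(b))
ims=[bot.camera("top") for _ in range(8)];t=np.mean(ims,0);cv2.imwrite("pics/T7.png",t[:,:,::-1]);np.save("t7.npy",t)
s=np.mean([bot.camera("side") for _ in range(8)],0);np.save("s7.npy",s)
g=t.mean(2)[196:228,322:346];print("top from 322,196");print("\n".join(" ".join("%3d"%q for q in r) for r in g))
r=(t[...,0]-t[...,1:].max(2))[196:214,326:342];print("red from 326,196");print("\n".join(" ".join("%3d"%q for q in x) for x in r))
E
```

```text
14.8167 [0.5212 0.1857 0.2274] [-0.0522  0.2257  0.1274]
top from 322,196
152 151 150 151 151 151 149 148 148 148 149 149 148 148 150 149 151 153 152 154 154 157 156 157
150 150 149 148 147 148 149 150 150 150 151 152 153 155 156 159 159 158 159 161 147 103  82  82
149 151 151 152 154 154 155 156 158 159 160 159 160 161 148  95  43  49  40  35  38  37  41  43
156 156 159 159 159 160 161 164 147 105  65  42  32  35  35  38  42  46  45  46  47  47  49  47
163 165 149 106  84  74  37  35  31  35  47  66  75  60  45  50  48  52  50  49  51  51  49  52
 37  39  36  36  39  43  44  38  69  87  84  84  82  70  47  50  49  50  51  50  49  52  52  50
 44  45  45  46  48  48  48  47  75  87  81  84  84  78  46  49  50  51  50  51  51  50  51  49
 47  49  47  49  49  49  48  47  65  80  83  84  84  78  46  48  50  52  51  50  51  49  49  54
 49  49  48  51  48  49  49  48  55  73  84  83  85  76  44  50  49  48  52  54  51  51  52  52
 50  49  48  50  49  47  47  50  54  75  89  90  83  72  55  49  51  51  51  50  52  51  52  52
 49  49  47  49  52  49  50  50  45  40  51  76  78  45  48  50  5
[... 2632 characters left out ...]
 3   0
  0   1   1  -2  19  96 124 115 108  66  14  -1   0   0   3   0
  3   2   2   1  -6  -4  26  89  89 -19  -6   1   2   3   0   4
  3   1   2   3   1  -4   8  92  94 -13  -2   0   1   3   2   3
  2   3   1   2   2   0  -5  87 104  16  -2   0   3   1   1   1
  1   4   1   4   2   1  -5  31  50   4  -2  -1   1   3   3   0
  0   2   1   2   1   3   1  -3  -1   2   0  -1   3   6   4   1
  3   2   1   3   1   0   3   2   3   4   3   0   2   5   4   2
  2   1   1   2   3   0   3   3   5   4   2   0   1   5   5   1
  3   2   3   3   2   1   3   3   4   4   3   0   0   5   4   2[ WARN:0@7.431] global loadsave.cpp:1063 imwrite_ Unsupported depth image for selected encoder is fallbacked to CV_8U.
```

```bash
python3 - <<'E'
from h import *
t=np.load("t7.npy");g=t.mean(2);r=t[...,0]-t[...,1:].max(2)
# white line on the cap: mean machine position, z=.133
L=[]
for v in range(211,220):
    u=np.arange(336,341);w=np.clip(g[v,336:341]-118,0,None);L.append(M(plane("top",(u*w).sum()/w.sum(),v,.133)))
L=np.array(L);print("line",L.mean(0),L[:,1].round(4))
for rows,a,b in((range(206,210),331,337),(range(201,206),328,338)):
    Q=[]
    for v in rows:
        u=np.arange(a,b);w=np.clip(r[v,a:b]-10,0,None);Q.append(M(plane("top",(u*w).sum()/w.sum(),v,.106)))
    Q=np.array(Q);print("ptr",Q.mean(0),Q[:,1].round(4))
# side view: cap region + pointer
s=np.load("s7.npy");q=s.mean(2)[228:252,290:314];print("side from 290,228");print("\n".join(" ".join("%3d"%x for x in y) for y in q))
rr=s[...,0]-s[...,1:].max(2);ys,xs=np.where(rr[232:248,285:315]>40);w=rr[ys+232,xs+285];print("side ptr",M(plane("side",(xs*w).sum()/w.sum()+285,(ys*w).sum()/w.sum()+232,.106)))
print("set cap top at",proj("side",W([-.1095,-.085,.033])),proj("top",W([-.1095,-.085,.033])))
E
```

```text
line [-0.1122 -0.0881  0.033 ] [-0.0887 -0.0878 -0.0883 -0.0881 -0.0876 -0.0893 -0.0879 -0.0871 -0.0884]
ptr [-0.0898 -0.0852  0.006 ] [-0.0854 -0.0854 -0.0851 -0.0848]
ptr [-0.0782 -0.0851  0.006 ] [-0.0852 -0.0852 -0.0852 -0.0853 -0.0845]
side from 290,228
 46  68 107 137 149 154 156 156 156 156 156 156 156 156 154 149 133 106  76  57  52  51  52  51
 40  45  66  98 126 146 154 156 156 156 156 156 155 156 156 155 148 131 105  76  58  52  51  51
 40  40  44  58  88 123 145 153 155 156 156 156 156 155 155 155 153 144 132 107  77  59  53  51
 40  40  40  41  55  87 121 143 152 155 156 156 156 155 155 155 155 153 149 134 108  82  62  53
 40  40  40  40  42  53  81 114 141 152 155 156 156 156 156 155 155 155 154 149 136 114  85  63
 40  40  43  45  46  45  50  76 113 140 152 155 156 156 156 156 155 155 155 154 149 136 116  92
 43  48  59  72  77  70  51  49  76 113 140 152 155 156 156 156 156 155 154 154 153 149 140 127
 60  76  95 116 125 109  70  45  49  76 113 140 151 154 155 156 156 155 155 154 154 154 152 146
 96 118 133 143 148 127  88  54  43  51  79 115 141 151 154 155 156 156 1
[... 852 characters left out ...]
41  40  41  42  50  75 110 138 150
 72  61  55  51  46  41  39  38  40  41  41  40  41  41  41  40  40  41  41  42  49  75 111 139
 60  52  46  42  40  39  40  40  41  41  41  41  41  41  41  41  41  41  41  40  43  56  88 120
 48  43  41  40  42  42  42  41  42  41  41  42  41  41  41  41  41  41  41  41  45  66  98 111
 41  41  41  42  44  43  43  42  42  41  41  41  41  41  41  41  41  40  41  41  46  72 101  98
 41  42  42  42  43  43  43  43  43  42  42  41  42  42  42  41  41  41  42  41  43  53  70  71
 46  44  42  42  42  42  43  44  43  43  42  42  42  41  42  42  41  41  41  42  46  54  71  94
side ptr [-0.0782 -0.084   0.006 ]
set cap top at [291.081  236.9975] [336.315  214.1083]
```

```bash
python3 - <<'E'
from h import *
s=np.load("s7.npy").mean(2)
q=s[230:246,280:300];print("side from 280,230");print("\n".join(" ".join("%3d"%x for x in y) for y in q))
# sample brightness on the cap's top plane along machine y at several x, both views
t=np.load("t7.npy").mean(2)
ys=np.arange(-.100,-.072,.001);print((ys*1000).astype(int))
for n,im in(("top",t),("side",s)):
    tot=0
    for x in(-.118,-.114,-.11,-.106,-.102):
        P=np.array([proj(n,W([x,y,.033])) for y in ys],np.float32);v=cv2.remap(im.astype(np.float32),P[None,:,0].copy(),P[None,:,1].copy(),cv2.INTER_CUBIC)[0];tot=tot+v
    print(n,(tot/5).astype(int))
E
```

```text
side from 280,230
 40  40  41  40  40  40  40  39  40  39  40  40  44  58  88 123 145 153 155 156
 41  40  40  40  40  40  39  40  40  40  40  40  40  41  55  87 121 143 152 155
 41  41  40  41  40  41  40  40  40  40  40  40  40  40  42  53  81 114 141 152
 42  41  41  40  40  41  40  40  40  40  40  40  43  45  46  45  50  76 113 140
 43  42  41  40  40  41  40  40  40  41  43  48  59  72  77  70  51  49  76 113
 44  44  42  41  40  40  41  41  43  49  60  76  95 116 125 109  70  45  49  76
 43  43  44  42  42  41  44  49  60  76  96 118 133 143 148 127  88  54  43  51
 42  43  43  43  43  46  60  79  97 118 134 145 150 139 128 114  93  64  49  55
 42  42  43  44  45  57  88 119 135 146 152 142 129 116 105  94  80  64  63  72
 41  41  42  42  46  61  99 136 150 142 130 117 105  95  83  70  62  64  76  83
 41  41  41  41  44  55  85 114 122 116 106  95  84  71  62  58  57  62  71  79
 42  41  41  41  43  51  71  88  91  91  84  72  63  58  56  57  60  62  62  65
 46  43  41  42  44  53  68  78  72  68  63  58  57  57  58  61  62  56  49  48
 66  50  42  42  46  57  70  76  67  59  57  56  58  60  65  66  65  52  41  41
 83  58  46  45  45  55  70  76  67  60  59  59  61  64  67  61  55  46  39  39
 65  59  63  55  46  52  69  76  71  68  67  62  61  59  57  51  44  40  38  39
[-100  -99  -98  -97  -96  -95  -94  -93  -92  -91  -90  -89  -88  -87
  -86  -84  -83  -82  -81  -80  -79  -78  -77  -76  -75  -74  -73  -72
  -71]
top [ 49  44  42  51  69  89 101 107 113 122 133 142 144 139 130 121 116 113
 104  92  78  71  67  65  64  58  49  43  42]
side [ 58  60  64  70  78  86  93 101 108 116 124 133 141 148 150 147 141 131
 119 106  92  79  66  57  49  45  42  41  40]
```

Top view: the line sits at y = -0.0881 and the pointer at -0.0852. The side view gives -0.086 and -0.084. That means the slide overshot by about 2.6 mm, so I'll regrip and move it back.

>>> step_arm:
  targets: "0 0 -0.08 0 0 0 0;0 0 -0.16 0 0 0 0;0 0 -0.24 0 0 0 0;0 0.002 -0.32 0 0 0 0;0 0.003 -0.4 0 0 0 0;0 0.004 -0.48 0 0 0 0;0 0.005 -0.55 0 0 0 0;0 0.005 -0.61 0 0 0 0;0 0.005 -0.635 0 0 0 0;0 0.005 -0.635 0 0 0 0"

```text
clock: 16.45
eef_pos: [0.5244, -0.14, 0.228]
tool_rot: [-0.095, 0.995, -0.0, -0.0]
ft_force: [-0.4, 0.8, 0.6]
grip_width: 0.0429
grasp_force: 0.0
```

```bash
python3 - <<'E'
from h import *
o=bot.get_obs();b=o["eef_pos"];print(o["clock"],b,M(b),o["grip_width"],rel(W([-.1095,-.0865,.015]),b))
E
```

```text
16.45 [ 0.5244 -0.14    0.228 ] [-0.1104 -0.0948  0.128 ] 0.042940015037503665 [-0.0014  0.0167 -0.2259]
```

>>> step_arm:
  targets: "0 -0.001 0.017 0 0 0 0;0 -0.001 0.017 -0.06 0 0 0;0 -0.001 0.017 -0.13 0 0 0;0 -0.001 0.017 -0.19 0 0 0;0 -0.001 0.017 -0.226 0 0 0;0 -0.001 0.017 -0.226 0 0 0;0 -0.001 0.017 -0.226 0 0 0"

```text
clock: 17.03
eef_pos: [0.5234, -0.1265, 0.1146]
tool_rot: [-0.098, 0.995, 0.001, -0.001]
ft_force: [0.5, -1.3, 0.1]
grip_width: 0.0425
grasp_force: 0.0
```

>>> step_arm:
  targets: "-1 0 0 0 0 0 0;-1 0 0 0 0 0 0;-1 0 0 0 0 0 0;-1 0 0 0 0 0 0;-1 0 0 0 0 0 0"

```text
clock: 17.45
eef_pos: [0.5258, -0.1288, 0.1176]
tool_rot: [-0.097, 0.995, -0.0, 0.002]
ft_force: [0.2, 1.7, 5.7]
grip_width: 0.0145
grasp_force: 61.8
```

```bash
python3 - <<'E'
from h import *
o=bot.get_obs();b=o["eef_pos"];m=M(b);print(o["clock"],b,m,o["grip_width"],o["grasp_force"],o["ft_force"],rel(W([m[0],-.0839,m[2]]),b))
E
```

```text
17.45 [ 0.5258 -0.1288  0.1176] [-0.1068 -0.0841  0.0176] 0.014508847267519803 61.839515253604986 [0.1839 1.7451 5.7163] [-0.0001  0.0004  0.    ]
```

Closing the gripper centred the cap at about y = -0.084, which is the target. Releasing and measuring again.

>>> step_arm:
  targets: "-1 0 0 0 0 0 0;-0.5 0 0 0 0 0 0;-0.1 0 0 0 0 0 0;0 0 0 0 0 0 0;0 0 0 0.05 0 0 0;0 0 0 0.12 0 0 0;0 0 0 0.2 0 0 0;0 0 0.08 0.23 0 0 0;0 0 0.16 0.23 0 0 0;0 0 0.24 0.23 0 0 0"

```text
clock: 18.28
eef_pos: [0.5249, -0.0084, 0.2319]
tool_rot: [-0.096, 0.995, -0.0, 0.002]
ft_force: [0.2, 0.2, 0.1]
grip_width: 0.0428
grasp_force: 0.0
```

>>> step_arm:
  targets: "0 0 0.08 0 0 0 0;0 0 0.16 0 0 0 0;0 0 0.24 0 0 0 0;0 0 0.32 0 0 0 0;0 0 0.38 0 0 0 0;0 0 0.38 0 0 0 0"

```text
clock: 18.78
eef_pos: [0.5234, 0.1865, 0.2295]
tool_rot: [-0.1, 0.995, 0.001, -0.0]
ft_force: [0.2, 0.6, 0.1]
grip_width: 0.0429
grasp_force: 0.0
```

```bash
cat > meas.py <<'E'
from h import *
o=bot.get_obs();print(o["clock"],o["eef_pos"])
T=np.mean([bot.camera("top") for _ in range(6)],0);S=np.mean([bot.camera("side") for _ in range(6)],0)
ys=np.arange(-.102,-.066,.0005)
def prof(n,im,xs,z,f):
    tot=0
    for x in xs:
        P=np.array([proj(n,W([x,y,z])) for y in ys],np.float32);tot=tot+cv2.remap(f(im).astype(np.float32),P[None,:,0].copy(),P[None,:,1].copy(),cv2.INTER_LINEAR)[0]
    return tot/len(xs)
g=lambda i:i.mean(2);r=lambda i:np.clip(i[...,0]-i[...,1:].max(2),0,None)
for n,im in(("top",T),("side",S)):
    a=prof(n,im,np.arange(-.12,-.1,.002),.033,g);w=np.clip(a-a.max()+18,0,None);b=prof(n,im,np.arange(-.088,-.074,.002),.006,r);b=np.clip(b-.3*b.max(),0,None)
    print(n,"line",(ys*w).sum()/w.sum(),"pointer",(ys*b).sum()/b.sum(),a[::4].astype(int))
h=cv2.cvtColor(T.astype(np.uint8),cv2.COLOR_RGB2HSV);m=((h[...,0]<8)|(h[...,0]>172))&(h[...,1]>130)&(h[...,2]>60)
y,x=np.where(m[195:245,225:270]);print("pin",np.mean([M(plane("top",p+225,q+195,.122)) for p,q in zip(x,y)],0) if len(x) else "hidden")
E
python3 meas.py
```

```text
18.7833 [0.5234 0.1865 0.2295]
top line -0.08596326484150653 pointer -0.08546551941572794 [ 50  51  48  45  63  95 110 129 139 129 115 107  83  68  62  53  44  49]
side line -0.08401903480390344 pointer -0.08423902985810398 [ 60  57  58  63  74  88 101 111 120 124 121 110  92  73  56  46  42  40]
pin [-0.1073  0.1283  0.022 ]
```

The line matches the pointer to within 0.5 mm in both views, the pin is still home, and the arm is clear of everything. Handing in.

```bash
python3 -c "
from workcell import bot
print(bot.job_done())"
```

```text
the job is handed in; nothing more can be done
None
```

I closed the hasp flat over its staple, pushed the locking pin fully home, then set the speed slide to within about 0.5 mm of the red pointer (it first overshot by about 2.6 mm and I moved it back); the job is handed in, but no verdict was shown.

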